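Reset the donor arm support by one hole

ROBOT

A 6-joint arm with a two-finger parallel gripper is mounted at the origin on the work surface. World frame = base frame: x ahead of the robot, y to its left, z up, the work surface at z = 0. Lengths are in m, angles in rad, forces in N, time in s.
With the tool pointing down it reaches from about 0.25 to 0.775 m from the base axis. Payload 4 kg.
Tool frame: the origin (TCP) lies at the very end of the fingers, on their centre line; the grasp point (between the pads) lies 19 mm behind it; z points along the fingers, y is the line along which they close (so a half turn about z gives the same grasp; the last joint's range is limited). The gripper opens to 94 mm and grips with 3 to 60 N. Pads are 16 mm wide; open, the fingers measure 119 mm over their backs; the gripper's body (75 mm by 177 mm) begins 78 mm behind the grasp point.
Start: joints at [1.226, 0.087, 1.371, -0, 1.684, -0.103], TCP at [0.132, 0.534, 0.206] pointing down, gripper open.
Joint ranges: [-3.1, 3.1], [-0.76, 2.03], [0.27, 2.55], [-1.08, 4.22], [0.17, 2.65], [-2.57, 2.57]. Speed limits (rad/s): [2.79, 2.79, 3.14, 3.14, 3.14, 3.14].

INTERFACE

Orientations are given as [roll, pitch, yaw] about the fixed x, y, z axes, in that order (R = Rz(yaw) Ry(pitch) Rx(roll)).
In Python, from bench import robot, vision gives the robot as it stands.
- The arm moves only by the shell command python3 -m crank 'ROWS'. ROWS is JSON, a list of rows, each a list of 3 entries, a list of its own where there are three numbers: the closure, from 0 (fully open) to 1 (shut), then the shift along the tool's x, y, z in m, then the turn, a rotation vector about the tool's x, y, z in degrees. A call has 1 to 8 rows; each row shifts and turns the commanded pose from where the row before left it, along the tool's axes as they then stand; what a row does not reach is not made up. A row lasts 1/10 s, in which the tool goes at most 50 mm and 8.59 degrees, less where a joint would pass 70% of its speed; a pose out of reach is approached as far as the arm can. A call with a gripper value outside its range is refused whole. The fingers move at their own pace and stop on an object; the grip force is fixed at half the most. Time passes only in rows, so rows that do not move let the fingers close. It gives the time, the measured TCP pose, the force, the opening and the grip force at its end, in the units of the state.
- robot.get_obs(): the state, without advancing time (a new reading comes with each control period).
- vision.snapshot(name): name is "scene" or "top" or "wrist"; returns a dict with "color" (420x560x3 uint8, red, green, blue), "z_map" (420x560 float32, m along the optical axis (not along the pixel's ray), 0 where there is no reading), "fx", "fy", "cx", "cy" (pixels), "R" (3x3) and "t" (3): a world point X has camera coordinates R X + t. Camera axes: x right, y down, z forward; pixel columns grow to the right and rows downward; lengths in m; the calibration is good to about 2 mm. A picture is of the moment at which its call begins.
- robot.close_job(): hands the job in; it is judged then, once.
The state is a dict: "time": time; "joint_positions": joint angles; "qvel": joint speeds; "joint_torque": joint torques, N m; "tool_pos": TCP position; "ee_rot": TCP orientation; "wrist_force": force on the tool from outside, world axes, zero at the start; "wrist_torque": the same for the moment, N m; "width": finger opening in m; "finger_force": force on a finger pad.
Only numpy, scipy, OpenCV 4.12 (cv2) and the standard library are available. Lean on these libraries where they do the work, as an engineer would, in place of code of your own. Each camera call takes 0.05 s, during which the arm holds its last target. There are 200 camera calls.

TASK

On the donor arm support, lift the lock plunger by its round black knob until its pin is out of the hole in the rail, slide the section with the arm pad one hole along towards the rail's round end cap (away from the square mounting block), and let the pin down into that next hole. The plunger's spring is tired and leaves the pin part-way out, so press the knob down until the pin is fully home and finish while still holding it pressed there, without letting go. Leave the other things on the counter where they are.

Things in the scene. Friction and masses are not known exactly. Their poses are not given: they have to be found in the camera images.
- fixture: the arm support's fixed part: white base plate (190 x 360 x 8 mm) with an aluminium square rail (30 x 30 mm, 310 mm long, top face 55 mm high) with five 13 mm holes in its top, 50 mm apart. Origin on the counter under the middle hole; y runs along the rail towards the round end cap, x points to the arm pad's side, z up. Place and yaw (within 0.5 rad) vary
- end_cap (a point): centre of the round black end cap (42 mm across) at the rail's far +y end, the end to slide towards. At the other end is a square dark steel mounting block (50 x 30 mm, top 70 mm high) with a small wing screw (top 91 mm), not to be used
- shelf (a point): centre of the top of a small white shelf on the base plate beside the rail (94 mm across the rail, 85 mm along it, top 98 mm high, 6 mm thick); the end of the arm pad slides under it. A roll of tape lies on it
- next_hole (a point): centre of the hole that the pin must go into, on the rail's top face (55 mm high): 50 mm towards the end cap from the hole that the pin is in at the start (the middle one)
- knob (a point): centre of the plunger's plain upright black knob, 28 mm in diameter, 28 mm tall, on top of the sliding section, above the 10 mm round-tipped pin. 98 mm high with the pin fully home, about 105 mm as the spring leaves it. Below it: a 24 mm wide round collar (top 78 mm) and the section's dark steel sleeve, 42 mm wide, 44 mm long (top 61 mm). It can be gripped from above at any yaw
- plunger (a joint): height of the plunger in m: 0 = pin fully home (hard stop), 0.024 = upper hard stop. Left alone in a hole, a 500 N/m spring acting both ways keeps it at about 0.0065. The pin's tip is level with the rail's top face at 0.016: lift to about 0.020 (about 7 N) to slide. Pressing fully home takes about 3.5 N
- section (a joint): position of the sliding section along the rail in m: 0 = pin centred in its first hole, growing towards the end cap, 0.050 = pin centred over the next hole. Slides with about 2 N of friction and stays where it is left; about 1.5 mm of play either way while the pin is in a hole
- pad (a point): centre of the hollow top (71 mm high) of the blue arm pad, 70 mm across the rail and 146 mm along it, rims 80 mm high; part of the sliding section, carried beside the rail, 91 mm from the pin's axis on the fixture's +x side
- spray: white plastic bottle, 56 mm across, 125 mm tall; bystander, to be left alone. Origin under its centre
- jar: amber glass jar, 48 mm across, 60 mm tall; bystander, to be left alone. Origin under its centre
- stapler: stapler, 110 x 35 x 44 mm; bystander, to be left alone. Origin under its centre
- dish: steel bowl, 100 mm across, 32 mm tall; bystander, to be left alone. Origin under its centre
- gloves: white glove box, 200 x 110 x 70 mm; bystander, to be left alone. Origin under its centre
- tape: roll of tape, 64 mm across, 20 mm tall, lying on the fixture's small shelf; bystander, to be left alone. Origin under its centre
- mug: white mug, 76 mm across, 90 mm tall, standing apart on the right; bystander, to be left alone. Origin under its centre

How it is judged:
By the outcome, as a careful person would: the job done as asked, in the order asked, and still so for the second after the job is handed in, while the arm keeps its last pose, push and grip.
It also fails if it takes over 32 s, if anything falls off the work surface, if the arm or the gripper's body presses on something with over 40 N, if the wrist force passes 120 N, or if a joint passes its speed limit or range.

## Working session

There is one attempt and no reset: what is moved stays moved. The work goes in short steps, Python scripts to look and compute and a shell command to move; the robot and the scene stay as the last step left them, time stands still between calls to the robot, and variables do not carry over. Pictures are saved under pics/ and viewed, at most 10 in all, crops included, and the job is handed in when it is done.

```bash
ls; mkdir -p pics
python3 - <<'E'
from bench import robot, vision
import cv2,numpy as np
o=robot.get_obs();print(o)
for n in("top","scene"):
    s=vision.snapshot(n);cv2.imwrite(f"pics/{n}0.png",s["color"][:,:,::-1]);np.savez(f"{n}0.npz",**s);print(n,s["fx"],s["cx"],s["cy"],s["R"],s["t"])
E
```

```text
pics
{'time': 0.0, 'joint_positions': array([ 1.22589362e+00,  8.79602388e-02,  1.37226034e+00, -2.07808973e-05,
        1.68362068e+00, -1.03113044e-01]), 'qvel': array([ 0.00121792, -0.00037058,  0.00055269, -0.00120659,  0.00091169,
        0.00118796]), 'joint_torque': array([-9.57486409e-04, -3.40181100e+01, -3.02425754e+01,  7.15549034e-02,
        3.29482695e-02, -1.50659866e-04]), 'tool_pos': array([0.13151949, 0.53346384, 0.20429826]), 'ee_rot': array([-3.13935387e+00, -2.10905057e-04,  2.89980044e+00]), 'wrist_force': array([ 0.51985008, -0.49747837,  0.39676617]), 'wrist_torque': array([0.00306222, 0.03088101, 0.00206486]), 'finger_force': 0.0, 'width': 0.0939072791623307}
top 381.0282352275651 276.66629145569067 207.76080077610854 [[ 0.01111271 -0.99952644 -0.02869506]
 [-0.98417949 -0.00585843 -0.17707741]
 [ 0.17682544  0.0302089  -0.98377852]] [-0.09951056  0.6098606   0.90109687]
scene 457.03319547683975 272.1914279084839 201.77217842119404 [[-0.63913806  0.76893176 -0.0156998 ]
 [ 0.56439042  0.45505998 -0.6887553 ]
 [-0.52246148 -0.44907054 -0.72482387]] [ 0.45750598 -0.21260175  1.47622504]
```

View pics/top0.png

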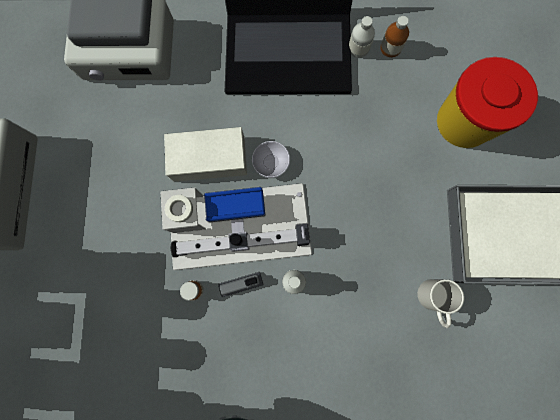

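View pics/scene0.png

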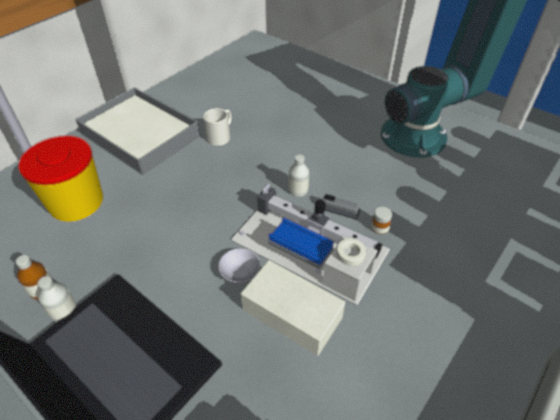

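The top view shows the knob at about (237,240), the end cap at (174,248), the mounting block at (303,234), the blue pad at (235,205) and the tape shelf at (179,208). The stapler, jar and spray stand on the near side, and the mug at (440,297) is clear of everything.

```bash
cat > h.py <<'E'
import numpy as np,cv2
def ray(s,u,v,z):
    R,t=np.array(s["R"]),np.array(s["t"]); c=-R.T@t
    d=R.T@np.array([(u-s["cx"])/s["fx"],(v-s["cy"])/s["fy"],1]); return c+d*(z-c[2])/d[2]
def blobs(m,amin=5):
    n,l,st,ce=cv2.connectedComponentsWithStats(m.astype(np.uint8)); return [(ce[i].round(1),st[i].tolist()) for i in range(1,n) if st[i][4]>=amin]
E
python3 - <<'E'
from h import *
s=dict(np.load("top0.npz"));c=s["color"].astype(int)
m=(c.max(2)<45);m[:225]=0;m[262:]=0;m[:,:160]=0;m[:,320:]=0
for ce,st in blobs(m,3):print(ce,st,[ray(s,*ce,z).round(4) for z in(.055,.118)],s["z_map"][int(ce[1]),int(ce[0])])
b=(c[...,2]>c[...,0]+60);b[:180]=0;b[225:]=0;b[:,:190]=0;b[:,280:]=0
ys,xs=np.nonzero(b);r=cv2.minAreaRect(np.c_[xs,ys].astype(np.float32));print(r)
P=np.array([ray(s,u,v,.078) for u,v in cv2.boxPoints(r)]);print(P.round(3),P.mean(0))
s2=vars
E
python3 -c "
import cv2;i=cv2.imread('pics/top0.png')[170:275,150:330];cv2.imwrite('pics/crop.png',cv2.resize(i,None,fx=4.4,fy=4.4,interpolation=cv2.INTER_CUBIC))"
```

```text
[199.  225.3] [198, 225, 3, 2, 3] [array([0.5648, 0.0988, 0.055 ]), array([0.5565, 0.0839, 0.118 ])] 0.9236407
[305.7 237. ] [298, 228, 12, 18, 67] [array([ 0.5377, -0.1666,  0.055 ]), array([ 0.5313, -0.1637,  0.118 ])] 0.921822
[174. 232.] [173, 232, 3, 1, 3] [array([0.5475, 0.1607, 0.055 ]), array([0.5404, 0.1416, 0.118 ])] 0.9869957
[246.2 233.8] [246, 233, 2, 3, 4] [array([ 0.5444, -0.0197,  0.055 ]), array([ 0.5375, -0.0266,  0.118 ])] 0.94344217
[237.9 239.9] [230, 234, 18, 13, 175] [array([5.292e-01, 5.000e-04, 5.500e-02]), array([ 0.5233, -0.0078,  0.118 ])] 0.87541115
[278.1 236.5] [276, 235, 5, 4, 15] [array([ 0.5384, -0.0987,  0.055 ]), array([ 0.5319, -0.1003,  0.118 ])] 0.93934727
[257.9 239.1] [256, 237, 5, 5, 17] [array([ 0.5315, -0.0489,  0.055 ]), array([ 0.5255, -0.0539,  0.118 ])] 0.9367955
[173.6 248.9] [171, 241, 8, 16, 76] [array([0.5056, 0.1592, 0.055 ]), array([0.5013, 0.1402, 0.118 ])] 0.9343903
[217.6 243.4] [216, 242, 4, 4, 13] [array([0.5201, 0.0505, 0.055 ]), array([0.5148, 0.0388, 0.118 ])] 0.9400987
[197.4 245.6] [196, 244, 4, 4, 13] [array([0.5142, 0.1004, 0.055 ]), array([0.5094, 0.0854, 0.118 ])] 0.9393986
[184. 254.] [182, 254, 5, 1, 5] [array([0.4933, 0.1326, 0.055 ]), array([0.4898, 0.1154, 0.118 ])] 0.9700512
((234.23167419433594, 203.5853729248047), (27.939176559448242, 57.53482437133789), 83.6598129272461)
[[ 0.642  0.085  0.078]
 [ 0.659 -0.057  0.078]
 [ 0.59  -0.065  0.078]
 [ 0.573  0.074  0.078]] [0.61619712 0.00915059 0.078     ]
```

View pics/crop.png

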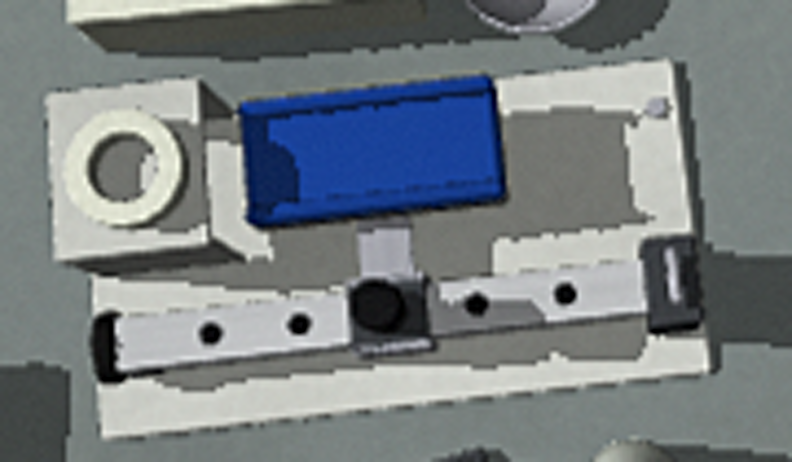

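The crop shows the four free holes evenly on both sides of the knob. Their rays put the middle hole at (0.526, 0.001) and the rail direction at (-0.121, 0.993), so the yaw is 0.121. The spacing comes to 50 mm, which agrees with the description. I'll move above it.

```bash
python3 -m crank '[[0,[-0.035,-0.029,0],[0,0,0]],[0,[-0.035,-0.029,0],[0,0,0]],[0,[-0.035,-0.029,0],[0,0,0]],[0,[-0.035,-0.029,0],[0,0,0]],[0,[-0.035,-0.029,0],[0,0,0]],[0,[-0.035,-0.029,0],[0,0,0]],[0,[-0.035,-0.029,0],[0,0,0]],[0,[-0.035,-0.029,0],[0,0,0]]]'
python3 -m crank '[[0,[-0.038,-0.032,0],[0,0,0]],[0,[-0.038,-0.032,0],[0,0,0]],[0,[-0.038,-0.032,0],[0,0,0]],[0,[0,0,0],[0,0,-7]],[0,[0,0,0],[0,0,-7]],[0,[0,0,0],[0,0,-6.8]],[0,[0,0,0],[0,0,0]]]'
```

```text
time: 0.9
tool_pos: [0.3485, 0.24, 0.2051]
ee_rot: [3.142, -0.0, 2.9]
wrist_force: [0.9, 0.3, -0.2]
width: 0.094
finger_force: 0.0
time: 1.6
tool_pos: [0.4355, 0.1209, 0.2049]
ee_rot: [3.142, -0.001, -3.021]
wrist_force: [0.7, -0.0, 0.7]
width: 0.0936
finger_force: 0.0
```

```bash
python3 -m crank '[[0,[-0.025,-0.04,0],[0,0,0]],[0,[-0.025,-0.04,0],[0,0,0]],[0,[-0.0255,-0.04,0],[0,0,0]],[0,[0,-0.01,0],[0,0,0]],[0,[0,0,0],[0,0,0]]]'
python3 - <<'E'
from bench import vision
from h import *
s=vision.snapshot("wrist");cv2.imwrite("pics/w1.png",s["color"][:,:,::-1]);np.savez("w1.npz",**s)
print(s["R"],s["t"],-s["R"].T@s["t"])
E
```

```text
time: 2.1
tool_pos: [0.5263, 0.0002, 0.2045]
ee_rot: [3.141, -0.002, -3.025]
wrist_force: [-0.4, -0.1, 0.6]
width: 0.0936
finger_force: 0.0
[[-1.17261293e-01  9.93101097e-01 -2.73643129e-05]
 [ 9.52248783e-01  1.12445441e-01  2.83863131e-01]
 [ 2.81907864e-01  3.32601001e-02 -9.58864809e-01]] [ 0.06084397 -0.53101887  0.2429154 ] [ 0.44431695 -0.00879295  0.38366137]
```

View pics/w1.png

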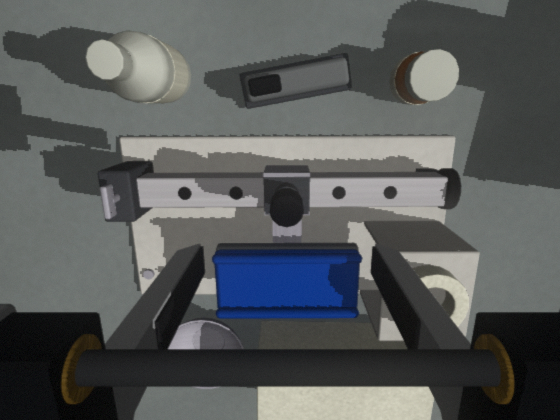

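The wrist view shows the rail running horizontally. Its holes are at (184,193), (236,193), (339,192) and (390,192), the knob top is at about (286,208), and the end cap is on the right at (452,188).

Run:
```python
from h import *
s=dict(np.load("w1.npz"));c=s["color"].astype(int)
m=(c.max(2)<45);m[:165]=0;m[235:]=0;m[:,:150]=0;m[:,470:]=0
H=[]
for ce,st in blobs(m,20):
    print(ce,st,ray(s,*ce,.055).round(4),ray(s,*ce,.1185).round(4),s["z_map"][int(ce[1]),int(ce[0])])
    if st[4]<250 and 8<st[2]<16 and 8<st[3]<16: H.append(ray(s,*ce,.055))
H=np.array(H);print(H.mean(0),np.degrees(np.arctan2(*(H[H[:,1].argmax()]-H[H[:,1].argmin()])[:2])))
# knob top by depth
z=s["z_map"];k=abs(z-z[207,286])<.006;k[:165]=0;k[235:]=0
for ce,st in blobs(k,100):print('top',ce,st,ray(s,*ce,.1185).round(4))
u,v=286,207;print(np.array(s["R"]).T@(z[v,u]*np.array([(u-s["cx"])/s["fx"],(v-s["cy"])/s["fy"],1])-s["t"]))
```

```text
[150.9 168.8] [150, 165, 3, 8, 21] [ 0.5179 -0.131   0.055 ] [ 0.5037 -0.1074  0.1185] 0.3676553
[449.2 180.3] [417, 169, 43, 30, 373] [0.4955 0.1541 0.055 ] [0.4856 0.1226 0.1185] 0.33514082
[284.5 204.8] [265, 183, 39, 43, 1171] [ 5.384e-01 -5.000e-04  5.500e-02] [ 0.5202 -0.0021  0.1185] 0.27542195
[235.6 192.5] [230, 187, 12, 12, 107] [ 0.5316 -0.0491  0.055 ] [ 0.5148 -0.0413  0.1185] 0.33721483
[184.2 192.9] [179, 188, 11, 11, 95] [ 0.5379 -0.0987  0.055 ] [ 0.5198 -0.0813  0.1185] 0.3382957
[ 0.53476291 -0.07389508  0.055     ] -7.193408441271944
top [286.4 209.4] [270, 192, 34, 35, 919] [ 5.238e-01 -1.000e-04  1.185e-01]
[ 0.52215114 -0.00064491  0.11764365]
```

```bash
python3 -m crank '[[0,[0.001,0,0.04],[0,0,0]],[0,[0,0,0.035],[0,0,0]],[0,[0,0,0.025],[0,0,0]],[0,[0,0,0.015],[0,0,0]],[0,[0,0,0],[0,0,0]],[0,[0,0,0],[0,0,0]]]'
```

```text
time: 2.75
tool_pos: [0.525, 0.0025, 0.0912]
ee_rot: [3.141, 0.001, -3.019]
wrist_force: [0.4, 0.7, 0.4]
width: 0.0942
finger_force: 0.0
```

```bash
python3 -m crank '[[0.6,[0,0,0],[0,0,0]],[0.7,[0,0,0],[0,0,0]],[1,[0,0,0],[0,0,0]],[1,[0,0,0],[0,0,0]],[1,[0,0,0],[0,0,0]],[1,[0,0,0],[0,0,0]]]'
```

```text
time: 3.35
tool_pos: [0.5254, 0.0011, 0.0905]
ee_rot: [3.141, 0.0, -3.021]
wrist_force: [-0.5, -0.0, 1.3]
width: 0.0491
finger_force: 0.0
```

```bash
python3 -m crank '[[1,[0,0,0],[0,0,0]],[1,[0,0,0],[0,0,0]],[1,[0,0,0],[0,0,0]],[1,[0,0,0],[0,0,0]],[1,[0,0,0],[0,0,0]],[1,[0,0,0],[0,0,0]],[1,[0,0,0],[0,0,0]]]'
```

```text
time: 4.05
tool_pos: [0.5254, 0.0009, 0.0904]
ee_rot: [-3.141, -0.0, -3.021]
wrist_force: [-0.1, -1.9, -0.8]
width: 0.0272
finger_force: 30.0
```

```bash
python3 -m crank '[[1,[0,0,-0.004],[0,0,0]],[1,[0,0,-0.005],[0,0,0]],[1,[0,0,-0.005],[0,0,0]],[1,[0,0,0],[0,0,0]],[1,[0,0,0],[0,0,0]]]'
```

```text
time: 4.55
tool_pos: [0.5253, 0.0012, 0.1038]
ee_rot: [3.141, -0.0, -3.02]
wrist_force: [1.9, -1.5, -6.6]
width: 0.0275
finger_force: 30.0
```

```bash
python3 -m crank '[[1,[0,0.008,0],[0,0,0]],[1,[0,0.01,0],[0,0,0]],[1,[0,0.01,0],[0,0,0]],[1,[0,0.01,0],[0,0,0]],[1,[0,0.008,0],[0,0,0]],[1,[0,0.0035,0],[0,0,0]],[1,[0,0,0],[0,0,0]],[1,[0,0,0],[0,0,0]]]'
```

```text
time: 5.35
tool_pos: [0.5192, 0.0516, 0.1044]
ee_rot: [3.139, -0.0, -3.02]
wrist_force: [1.8, 2.4, -8.2]
width: 0.0272
finger_force: 30.0
```

```bash
python3 -m crank '[[1,[0,0,0.003],[0,0,0]],[1,[0,0,0.003],[0,0,0]],[1,[0,0,0.003],[0,0,0]],[1,[0,0,0],[0,0,0]],[1,[0,0,0],[0,0,0]]]'
python3 - <<'E'
from bench import robot,vision
from h import *
for i in range(2):
    s=vision.snapshot("wrist");o=robot.get_obs();print(o["tool_pos"].round(4),o["wrist_force"].round(1))
cv2.imwrite("pics/w2.png",s["color"][:,:,::-1]);np.savez("w2.npz",**s)
E
```

```text
time: 5.85
tool_pos: [0.5194, 0.0503, 0.0958]
ee_rot: [3.141, 0.0, -3.021]
wrist_force: [0.6, 1.6, -3.5]
width: 0.0275
finger_force: 30.0
[0.5194 0.0503 0.0958] [ 1.2  1.9 -3.1]
[0.5194 0.0503 0.0958] [-0.3  2.4 -3.1]
```

View pics/w2.png

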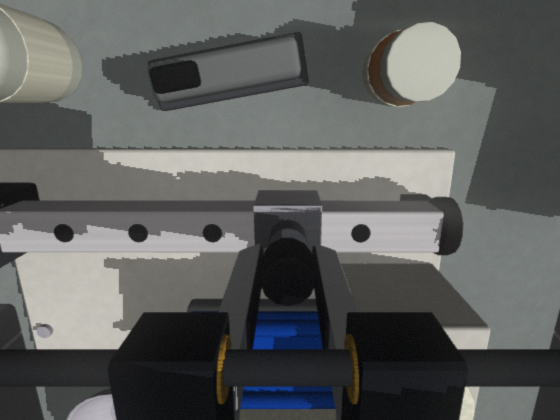

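The picture shows the sleeve between the hole at (212,233) and the hole at (361,233), midway, so it is over the next hole. The force is about 3 N downward, which is what the spring alone gives 4–5 mm into the hole. I'll lower and press.

```bash
python3 -m crank '[[1,[0,0,0.003],[0,0,0]],[1,[0,0,0.003],[0,0,0]],[1,[0,0,0.003],[0,0,0]],[1,[0,0,0],[0,0,0]],[1,[0,0,0],[0,0,0]]]'; python3 -m crank '[[1,[0,0,0.0015],[0,0,0]],[1,[0,0,0.001],[0,0,0]],[1,[0,0,0],[0,0,0]],[1,[0,0,0],[0,0,0]]]'
```

```text
time: 6.45
tool_pos: [0.5195, 0.0503, 0.0868]
ee_rot: [-3.142, 0.0, -3.02]
wrist_force: [-0.8, 1.1, 1.8]
width: 0.0276
finger_force: 30.0
time: 6.85
tool_pos: [0.5195, 0.0503, 0.0843]
ee_rot: [-3.142, 0.0, -3.02]
wrist_force: [-2.7, 0.9, 3.5]
width: 0.0271
finger_force: 30.0
```

```bash
python3 -m crank '[[1,[0,0,0.001],[0,0,0]],[1,[0,0,0],[0,0,0]],[1,[0,0,0],[0,0,0]],[1,[0,0,0],[0,0,0]]]'
```

```text
time: 7.25
tool_pos: [0.5195, 0.0503, 0.0843]
ee_rot: [-3.141, 0.001, -3.02]
wrist_force: [-3.6, 2.0, 7.3]
width: 0.0275
finger_force: 30.0
```

```bash
python3 -m crank '[[1,[0,0,0.001],[0,0,0]],[1,[0,0,0],[0,0,0]],[1,[0,0,0],[0,0,0]],[1,[0,0,0],[0,0,0]],[1,[0,0,0],[0,0,0]]]'
python3 - <<'E'
from bench import robot,vision
from h import *
s=vision.snapshot("top");o=robot.get_obs();print(o["tool_pos"].round(4),o["wrist_force"].round(1),o["time"])
i=s["color"][120:310,140:330,::-1];cv2.imwrite("pics/t2.png",cv2.resize(i,None,fx=3,fy=3,interpolation=cv2.INTER_CUBIC))
s=vision.snapshot("wrist");c=s["color"].astype(int)
cv2.imwrite("pics/w3.png",s["color"][:,:,::-1])
E
```

```text
time: 7.75
tool_pos: [0.5196, 0.0502, 0.0842]
ee_rot: [-3.141, 0.001, -3.02]
wrist_force: [-5.5, 1.9, 12.1]
width: 0.0272
finger_force: 30.0
[0.5196 0.0502 0.0842] [-5.4  1.5 11. ] 7.8
```

View pics/w3.png

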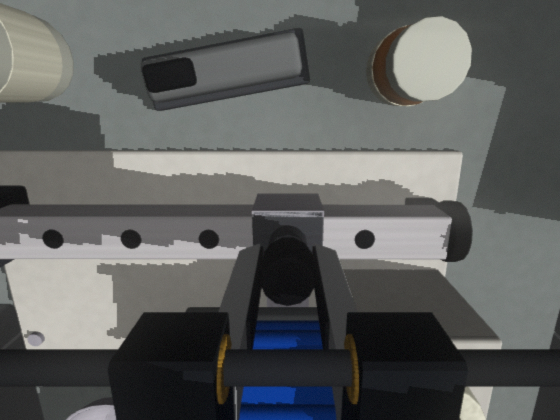

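View pics/t2.png

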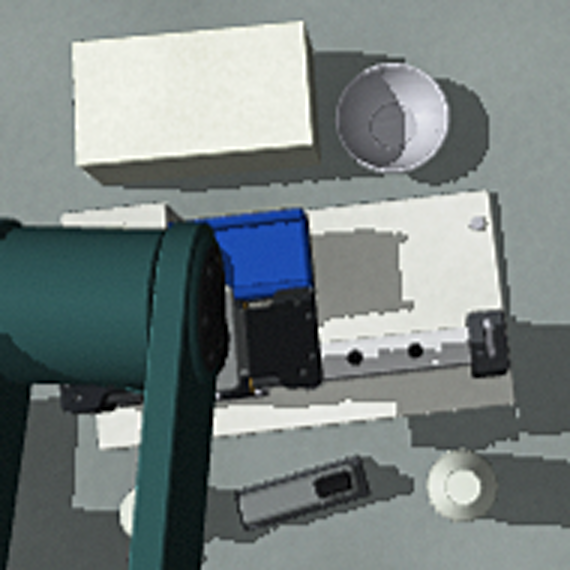

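The wrist view shows three free holes on the block side at (53,239), (130,239) and (208,239), and one on the cap side at (364,239). The pin is therefore in the next hole. The top view shows everything in view where it was. The plunger is on its hard stop: the height stayed the same while the force rose to 11 N.

```bash
python3 -c "
from bench import robot
print(robot.close_job())"
```

```text
the job is handed in; nothing more can be done
None
```

The section is one hole nearer the round end cap, and the pin is fully home in that hole with the knob still gripped and pressed at about 11 N; the job was handed in at about 7.8 s.

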